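# Put the barista's tools back on their rests

### The arm

A 6-joint arm with a two-finger parallel gripper is mounted at the origin on the work surface. World frame = base frame: x ahead of the robot, y to its left, z up, the work surface at z = 0. Lengths are in m, angles in degrees, forces in N, time in s.
With the tool pointing down it reaches from about 0.4 to 0.825 m from the base axis. Payload 7 kg.
Tool frame: the origin (TCP) lies between the finger pads; the fingertips stand 22 mm ahead of it and the grasp point (between the pads) lies 3 mm ahead of it; z points along the fingers, y is the line along which they close (so a half turn about z gives the same grasp; the last joint's range is limited). The gripper opens to 88 mm and grips with 3 to 60 N. Pads are 19 mm wide; open, the fingers measure 130 mm over their backs; the gripper's body (78 mm by 193 mm) begins 47 mm behind the grasp point.
Start: joints at [-54.884, 20.546, 0.682, 0, -70.136, -16.507], TCP at [0.215, -0.64, 0.249] pointing down, gripper open.
Joint ranges: [-176.03, 176.03], [-82.01, 121.73], [-58.28, 71.71], [-173.87, 95.51], [-174.79, -0.11], [-173.66, 173.66]. Speed limits (degrees/s): [136.94, 136.94, 172.46, 180, 180, 180].

### API

Orientations are given as [roll, pitch, yaw] about the fixed x, y, z axes, in that order (R = Rz(yaw) Ry(pitch) Rx(roll)).
In Python, from plant import ctrl gives the robot as it stands.
- The arm moves only by the tool apply_moves, never from a script. Its argument "targets" is a list of rows, each an object with "travel": the shift along the tool's x, y, z in mm, a list of three; "roll": the turn about the tool's z in degrees; "jaw": the finger opening in mm, from 0 to 87.6. In form: [{"travel": [tx, ty, tz], "roll": roll, "jaw": jaw}, ...]. A call has 1 to 10 rows; each row shifts and turns the commanded pose from where the row before left it, along the tool's axes as they then stand; what a row does not reach is not made up. A row lasts 1/10 s, in which the tool goes at most 50 mm and 8.59 degrees, less where a joint would pass 70% of its speed; a pose out of reach is approached as far as the arm can. A call with a gripper value outside its range is refused whole. The fingers move at their own pace and stop on an object; the grip force is fixed at half the most. Time passes only in rows, so rows that do not move let the fingers close. It gives the time, the measured TCP pose, the force, the opening and the grip force at its end, in the units of the state.
- ctrl.get_obs(): the state, without advancing time (a new reading comes with each control period).
- ctrl.snapshot(name): name is "side" or "top"; returns the picture (480x640x3 uint8, red, green, blue); there is no depth.
- ctrl.calibration(name): a dict with "K" (3x3 intrinsics, pixels), "dist_coeffs" ([k1, k2, p1, p2, k3] as OpenCV has them; the pictures are not rectified), "extrinsics" (4x4, takes a point from camera to world coordinates). Camera axes: x right, y down, z forward; pixel columns grow to the right and rows downward; lengths in m; the calibration is good to about 2 mm. A picture is of the moment at which its call begins. calibration takes no time and is no camera call.
- ctrl.close_job(): hands the job in; it is judged then, once.
The state is a dict: "clock": time; "joint_pos": joint angles; "qvel": joint speeds; "tau": joint torques, N m; "tool_pos": TCP position; "orientation": TCP orientation; "force": force on the tool from outside, world axes, zero at the start; "moment": the same for the moment, N m; "opening": finger opening in m; "gripper_force": force on a finger pad.
Only numpy, scipy, OpenCV 4.12 (cv2) and the standard library are available. Lean on these libraries where they do the work, as an engineer would, in place of code of your own. Each camera call takes 0.05 s, during which the arm holds its last target. There are 200 camera calls.

### The job

Reset the espresso cart for the next barista: lay the portafilter in the black rubber portafilter rest (head in the round bed, grip along the tongue), stand the tamper in the dark wooden dish, stand the small blue-banded milk pitcher in the middle of the round blue mat, and lay the bamboo paddle on the cream porcelain spoon rest with its blade in the bowl end and its handle along the tongue. Set each one down rather than dropping it, and leave the big milk jug with the thermometer and the stacked saucers where they are.

Things in the scene. Friction and masses are not known exactly. Their poses are not given: they have to be found in the camera images.
- portafilter: Loose bottomless portafilter, 0.5 kg, lying flat: steel ring head 70 mm wide (84 over two ears), 30 tall; round rosewood grip. Origin: underside plane, z up, below the grip's front end, where it is 25 mm thick, its axis 18 mm up: grasp here across y. Head centre 65 mm along +x, butt (28 thick, touching the cart top) 120 mm along -x. Balances 25 to 45 mm along +x.
- tamper: Loose espresso tamper, 0.38 kg, standing upright, 87 mm tall: steel base 58 mm across and 10 mm thick, narrow steel neck, round rosewood handle 34 mm thick from 46 to 82 mm above the underside. Origin: centre of the underside, z up along the handle.
- pitcher: Loose small empty steel milk pitcher, 0.18 kg, upright, 80 mm tall, blue silicone band round its foot. Lower body 69 mm across; straight neck 56 mm across (outside) from 45 mm up to the rim at 80 mm. Spout towards +x; loop handle towards -x, reaching 62 mm from the axis, 24 to 73 mm high. Origin: centre of the underside, z up.
- paddle: Loose bamboo stirring paddle, 45 g, 8 mm thick, lying flat. Origin: on its underside at the grip point on the handle, z up; the handle is 15 mm wide across y. The blade, 36 mm wide and 88 mm long, has its centre 62 mm along +x; the handle's end is 102 mm along -x. It balances about 20 mm along +x.
- pf_rest_seat (a point): Portafilter rest, fixed, black rubber, 6 mm thick: round bed with a grey ring inside a U rim 90 mm wide and 10 high, open to a 70 mm wide tongue with two cheeks 56 apart, 14 high, near its end. Point: centre of the bed's top, 6 mm above the cart top, z up; the tongue runs 188 mm along -x. The portafilter's head centre belongs here, its +x along this +x.
- tamper_seat: Tamper's dish, fixed: turned dark wooden round dish, 100 mm across, 16 mm high, with a flat floor 82 mm across, 6 mm above the cart top. Origin: centre of the underside, on the cart top; z up.
- pitcher_mat: Pitcher's mat, fixed: round ribbed blue silicone mat 96 mm across; its flat top is 5 mm above the cart top. Origin: centre of the underside, on the cart top; z up.
- paddle_rest_bowl (a point): Paddle rest, fixed: cream porcelain spoon rest 5 mm thick; bowl end in a U rim 66 mm wide inside, 6 high, open to a 40 mm wide tongue with a bamboo-coloured stripe. Point: where the blade's centre belongs, on the top, 5 mm above the cart top, z up; the tongue runs 160 mm along -x, the rim closes 55 mm along +x. The paddle's +x belongs along this +x.
- jug: Bystander, to be left alone: big loose steel milk jug 100 mm across and 118 mm tall, with a dial thermometer clipped to its rim (dial about 140 mm up) and a loop handle reaching 87 mm along -x. Origin: centre of the underside.
- saucer_top: Bystander, to be left alone: the upper of two loose stacked cream porcelain saucers, 132 mm across; the stack is 22 mm high. Origin: centre of its underside, 5 mm above the cart top.
Not all that is in view belongs to the job. Leave any orange or pink look-alike of the pitcher alone.

How it is judged:
By the outcome, as a careful person would: the job done as asked, in the order asked, and still so for the second after the job is handed in, with the robot touching nothing.
It also fails if it takes over 109 s, if anything falls off the work surface, if the arm or the gripper's body presses on something with over 40 N, if the wrist force passes 120 N, or if a joint passes its speed limit or range.

## Working session

There is one attempt and no reset: what is moved stays moved. The work goes in short steps, Python scripts to look and compute and a tool call to move; the robot and the scene stay as the last step left them, time stands still between calls to the robot, and variables do not carry over. Pictures are saved under pics/ and viewed, at most 14 in all, crops included, and the job is handed in when it is done.

Besides the shell and the picture viewer there is one more tool, called as a command line: name --argument value ..., lists and objects as JSON in quotes. apply_moves: Moves the arm, as the interface text tells. Its arguments: {"type":"object","properties":{"targets":{"type":"array","items":{"type":"object","properties":{"travel":{"type":"array","items":{"type":"number"}},"roll":{"type":"number"},"jaw":{"type":"number"}}}}},"required":["targets"]}

```bash
ls && mkdir -p pics && python3 - <<'E'
from plant import ctrl
import cv2
for n in("side","top"):
    cv2.imwrite(f"pics/{n}0.png",ctrl.snapshot(n)[:,:,::-1])
    c=ctrl.calibration(n);print(c)
o=ctrl.get_obs();print(o)
E
```

```text
pics
{'K': array([[616.67875504,   0.        , 325.6248763 ],
       [  0.        , 616.67875504, 234.80987566],
       [  0.        ,   0.        ,   1.        ]]), 'dist_coeffs': array([-0.17233368,  0.        ,  0.        ,  0.        ,  0.        ]), 'extrinsics': array([[-0.9771791 , -0.12097886,  0.1745999 ,  0.27959886],
       [-0.21240586,  0.56494784, -0.79731906,  1.11232269],
       [-0.00218109, -0.81620957, -0.57775184,  0.84811159],
       [ 0.        ,  0.        ,  0.        ,  1.        ]])}
{'K': array([[521.91468563,   0.        , 321.77641825],
       [  0.        , 521.91468563, 241.40149755],
       [  0.        ,   0.        ,   1.        ]]), 'dist_coeffs': array([0.03305803, 0.        , 0.        , 0.        , 0.        ]), 'extrinsics': array([[ 0.02407659, -0.98415467,  0.17566987,  0.35903493],
       [-0.99964298, -0.02573682, -0.00717834, -0.00766146],
       [ 0.01158578, -0.17543432, -0.98442296,  1.0219022 ],
       [ 0.        ,  0.        ,  0.        ,  1.        ]])}
{'clock': 0.1, 'joint_pos': array([-5.48841640e+01,  2.05860991e+01,  6.40127622e-01, -1.76618804e-02,
       -7.01355259e+01, -1.65058268e+01]), 'qvel': array([-0.01776502, -0.12459553,  0.15811261,  0.05299748,  0.0316346 ,
       -0.09863717]), 'tau': array([-1.95888832e-03, -5.84162879e+01,  2.93755549e+01,  7.01564580e+00,
        1.01969161e-02, -5.10868335e-05]), 'tool_pos': array([ 0.21525089, -0.63934276,  0.24773888]), 'orientation': array([ 1.79917143e+02, -7.23645279e-03, -1.61395999e+02]), 'force': array([0.10214198, 0.52059225, 0.72149976]), 'moment': array([-0.03392015, -0.03133141,  0.03768791]), 'gripper_force': 0.0, 'opening': 0.08746131334916135}
```

View pics/top0.png

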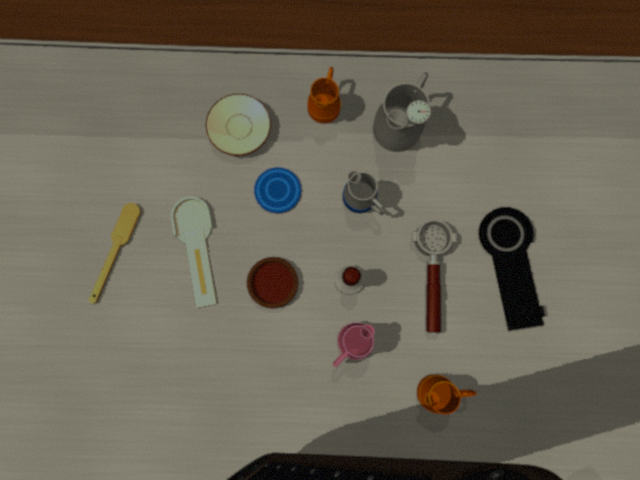

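View pics/side0.png

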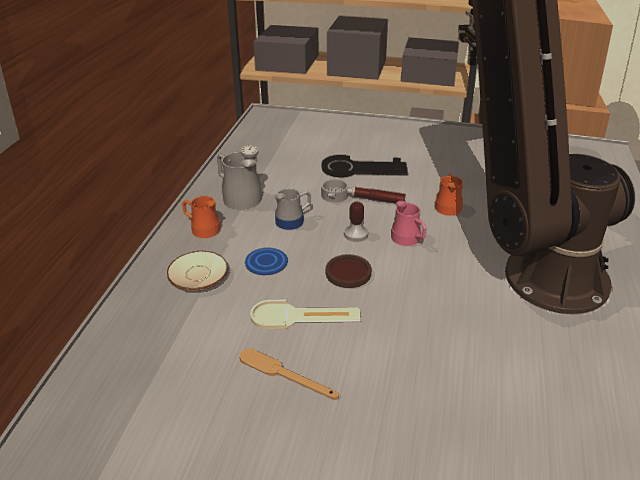

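The top view shows the portafilter's head at (435,238) and its grip at (433,300). The tamper is at (350,278), the bamboo paddle at (117,250) and the jug at (405,115). The seats are the black rest at (506,234), wooden dish (273,282), blue mat (278,190) and cream rest (192,218).

Candidates for the pitcher are the steel one with a blue band at (361,193), orange at (324,100), orange at (440,394), pink at (356,341) and the jug at (405,115). I choose (361,193), the only small steel one with a blue band. The next crop checks this.

```bash
cat > h.py <<'E'
from plant import ctrl
import cv2, numpy as np
def ray(n,uv):
    c=ctrl.calibration(n);E=c["extrinsics"]
    p=cv2.undistortPoints(np.array(uv,float).reshape(-1,1,2),c["K"],c["dist_coeffs"])[:,0]
    d=np.c_[p,np.ones(len(p))]@E[:3,:3].T
    return E[:3,3],d
def plane(n,uv,z):
    o,d=ray(n,uv); return (o+d*((z-o[2])/d[:,2])[:,None])[:,:2]
def pix(n,P):
    c=ctrl.calibration(n);E=np.linalg.inv(c["extrinsics"])
    r,_=cv2.Rodrigues(E[:3,:3]);return cv2.projectPoints(np.array(P,float).reshape(-1,1,3),r,E[:3,3],c["K"],c["dist_coeffs"])[0][:,0]
def comps(img,lo,hi,box,amin=30):
    """HSV mask components in box (u0,v0,u1,v1): list of contours"""
    h=cv2.cvtColor(img,cv2.COLOR_RGB2HSV);m=cv2.inRange(h,lo,hi)
    k=np.zeros_like(m);u0,v0,u1,v1=box;k[v0:v1,u0:u1]=m[v0:v1,u0:u1]
    cs=cv2.findContours(k,cv2.RETR_EXTERNAL,cv2.CHAIN_APPROX_NONE)[0]
    return sorted([c[:,0].astype(float) for c in cs if cv2.contourArea(c)>=amin],key=lambda c:-cv2.contourArea(c.astype(np.float32)))
def rect(P):
    c,s,a=cv2.minAreaRect((P*1000).astype(np.float32));return np.round(c,1),np.round(s,1),round(a,1)
def circ(P):
    c,s,a=cv2.fitEllipse((P*1000).astype(np.float32));return np.round(c,1),np.round(s,1)
E
python3 - <<'E'
from h import *
t=ctrl.snapshot("top");np.save("t0.npy",t);np.save("s0.npy",ctrl.snapshot("side"))
cv2.imwrite("pics/crop1.png",cv2.resize(t[160:350,310:560,::-1],None,fx=3,fy=3,interpolation=cv2.INTER_CUBIC))
hs=cv2.cvtColor(t,cv2.COLOR_RGB2HSV)
for p in [(433,300),(350,275),(290,282),(273,282),(265,190),(125,225),(180,230),(202,270),(500,290),(530,310),(350,205),(600,200),(433,238)]: print(p,hs[p[1],p[0]])
E
```

```text
(433, 300) [  5 201  80]
(350, 275) [  5 201  71]
(290, 282) [  2 207  69]
(273, 282) [  8 240  70]
(265, 190) [104 203 133]
(125, 225) [ 26 151 135]
(180, 230) [ 48  34 150]
(202, 270) [ 26 101 139]
(500, 290) [38 38 27]
(530, 310) [135 170   3]
(350, 205) [109  29  71]
(600, 200) [ 25  35 125]
(433, 238) [ 26  31 124]
```

View pics/crop1.png

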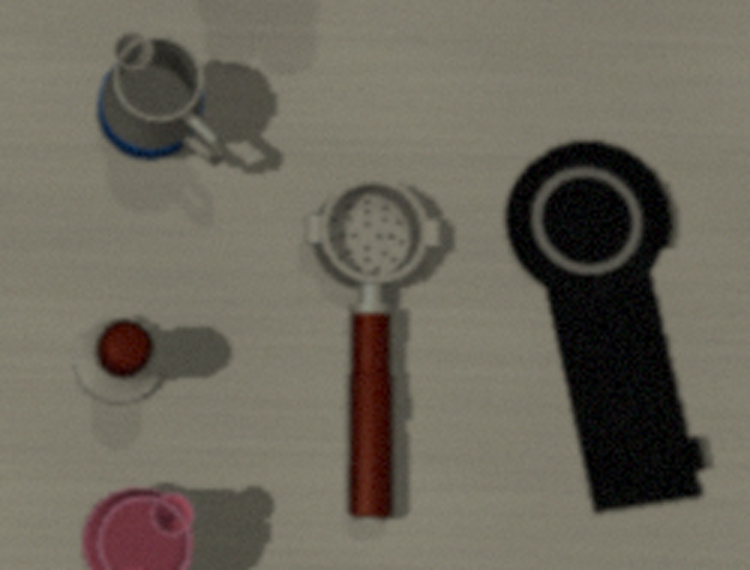

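The crop confirms it: a blue band round the foot of the steel pitcher at (360,192), with its spout up-left and handle down-right. The portafilter's head ring is at (435,238), and the grip runs from about (433,264) to (433,332). The rest's grey ring is at (506,233).

```bash
python3 - <<'E'
from h import *
t=np.load("t0.npy")
red=((0,150,40),(12,255,255))
g=comps(t,*red,(415,250,450,345))[0];print("pf grip",rect(plane("top",g,.018)),g.min(0),g.max(0))
P=plane("top",g,.018)*1000
q=comps(t,*red,(335,255,370,300))[0];print("tamper h",circ(plane("top",q,.064)),circ(plane("top",q,.082)))
q=comps(t,*red,(240,250,305,315))[0];print("dish",circ(plane("top",q,.016)),circ(plane("top",q,.008)))
q=comps(t,(95,120,50),(115,255,255),(240,160,310,220))[0];print("mat",circ(plane("top",q,.005)))
y=((18,80,60),(32,255,255))
q=comps(t,*y,(80,195,150,310))[0];P=plane("top",q,.008);print("paddle",rect(P))
P=P*1000;m=P[:,0]<P[:,0].min()+115; print("handle part",rect(P[m]/1000), "blade",rect(P[P[:,0]>P[:,0].max()-75]/1000)); print("ext",P[P[:,0].argmax()],P[P[:,0].argmin()])
q=comps(t,*y,(190,240,215,300))[0];print("stripe",rect(plane("top",q,.005)))
hs=cv2.cvtColor(t,cv2.COLOR_RGB2HSV)
bl=comps(t,(0,0,0),(179,255,32),(470,195,560,335));
print("rest",[len(b) for b in bl]);P=plane("top",bl[0],.008);print(rect(P));P*=1000
print("tongue",rect(P[P[:,0]<P[:,0].max()-95]/1000),"bed",circ(P[P[:,0]>P[:,0].max()-60]/1000))
print("ring",plane("top",[[505.7,233.3]],.006)*1000)
k=lambda x,y:[310+x/3,160+y/3]
print("pf head rim",plane("top",[k(374,234)],.030)*1000)
print("pitcher rim",plane("top",[k(157,80),k(112,80),k(202,80),k(157,38),k(157,122)],.08)*1000,"handle",plane("top",[k(215,152)],.06)*1000,"spout",plane("top",[k(133,50)],.08)*1000)
b=comps(t,(100,100,30),(125,255,255),(335,170,385,215),10)
for c in b: print("band",len(c),circ(plane("top",c,.01)),plane("top",c,.01).min(0),plane("top",c,.01).max(0))
cr=comps(t,(30,25,130),(60,90,255),(165,190,220,312));print("cream",[len(c) for c in cr],rect(plane("top",cr[0],.007)))
cv2.imwrite("pics/crop2.png",cv2.resize(t[190:310,80:225,::-1],None,fx=5,fy=5,interpolation=cv2.INTER_CUBIC))
s=np.load("s0.npy")
cv2.imwrite("pics/crop3.png",cv2.resize(s[140:280,240:440,::-1],None,fx=4,fy=4,interpolation=cv2.INTER_CUBIC))
E
```

```text
pf grip (array([ 434.3, -230.9]), array([ 23.1, 126.7]), 89.0) [427. 265.] [439. 331.]
tamper h (array([468.3, -69.7]), array([26.5, 29.5])) (array([466.2, -68.6]), array([26., 29.]))
dish (array([455.6,  78.3]), array([88.1, 90.1])) (array([456.4,  79. ]), array([88.8, 90.9]))
mat (array([643.7,  76.6]), array([91. , 92.3]))
paddle (array([508.4, 390.3]), array([ 38.4, 208. ]), 72.0)
handle part (array([467.6, 403.2]), array([ 18.4, 122.4]), 71.3) blade (array([568.4, 370.8]), array([38.4, 81.8]), 72.0)
ext [607.53186417 358.92298044] [408.99359903 420.90656028]
stripe (array([475.8, 220.8]), array([88.8,  9.5]), 13.3)
rest [297]
(array([ 499.8, -388.2]), array([237.3, 106. ]), 7.7)
tongue (array([ 456.4, -398.9]), array([146.2,  72.4]), 10.7) bed (array([ 567.2, -379.1]), array([ 99.2, 104.9]))
ring [[ 566.17002411 -379.28102657]]
pf head rim [[ 548.43260991 -233.09002408]]
pitcher rim [[ 632.97114258  -87.80198995]
 [ 632.21488271  -59.76685554]
 [ 633.72182569 -115.84397572]
 [ 660.15948725  -87.50212763]
 [ 606.03122171  -88.09553784]] handle [[ 592.74951228 -126.62814297]] spout [[651.95988712 -72.58524407]]
band 61 (array([652.6, -95.1]), array([ 77.9, 101.4])) [ 0.60097771 -0.10754636] [ 0.63090334 -0.05530791]
cream [351] (array([517.1, 232.5]), array([221.9,  76.6]), 13.3)
```

View pics/crop2.png

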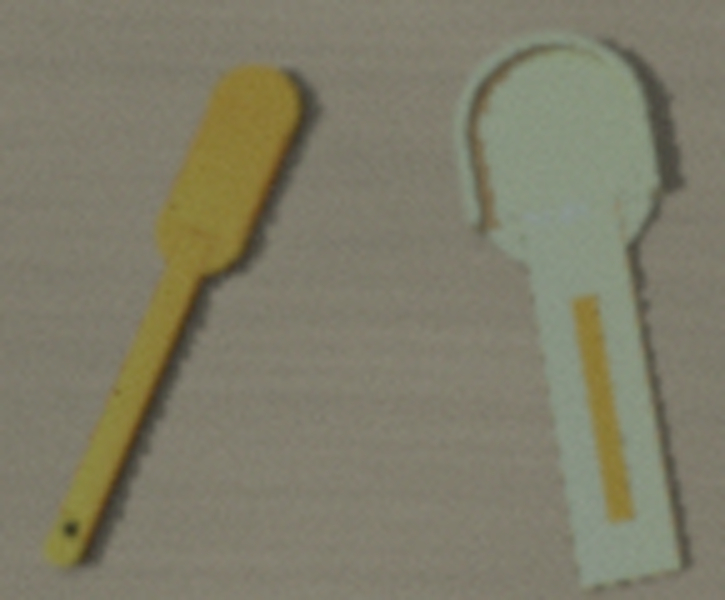

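View pics/crop3.png

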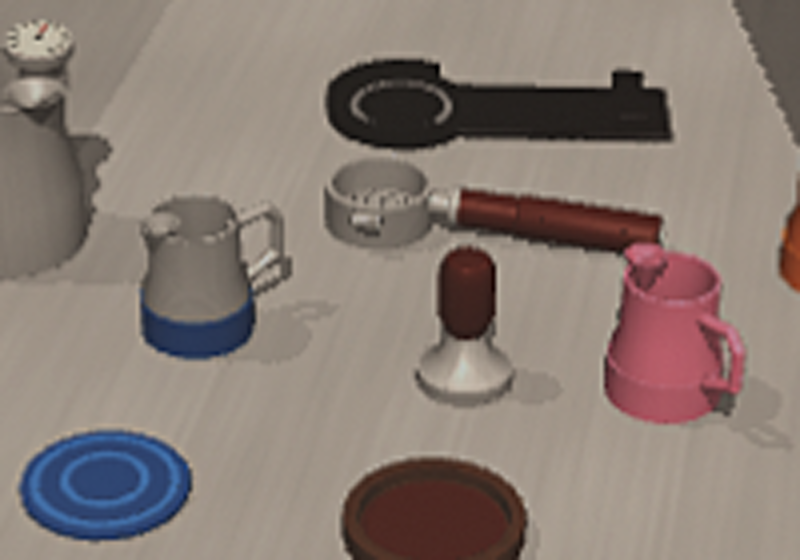

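The crops show the paddle at crop2 (65,550) to (270,70). The cream rest's stripe runs (585,300) to (622,520). In the side crop, the pitcher rim is centred near (193,217), the portafilter rim near (379,186), and the tamper handle runs (468,250) to (466,335).

```bash
cat >> h.py <<'E'
def tri(a,b):
    A,B=ray("top",[a]),ray("side",[b]);da,db=A[1][0],B[1][0]
    x=np.linalg.lstsq(np.c_[da,-db],B[0]-A[0],rcond=None)[0];p,q=A[0]+x[0]*da,B[0]+x[1]*db
    return np.round((p+q)*500,1),round(np.linalg.norm(p-q)*1000,1)
E
python3 - <<'E'
from h import *
k=lambda x,y:[310+x/3,160+y/3]
s=lambda x,y:[240+x/4,140+y/4]
k2=lambda x,y:[80+x/5,190+y/5]
print("pitcher rim",tri(k(157,80),s(191,217)))
print("pf rim",tri(k(374,234),s(379,186)),"grip front",tri(k(370,314),s(459,206)),"butt",tri(k(370,517),s(660,228)))
print("tamper top",tri(k(124,347),s(468,252)),"base",plane("top",[k(120,358)],.006)*1000,plane("side",[s(465,375)],.006)*1000)
print("ring",tri(k(587,220),s(403,103)))
print("tongue end",plane("top",[k(597,511),k(702,492),k(650,501)],.006)*1000, "left edge",plane("top",[k(550,300),k(597,505)],.006)*1000,"right",plane("top",[k(651,280),k(684,430)],.006)*1000)
print("jug rim",plane("top",[[405,108]],.118)*1000)
print("stripe ends",plane("top",[k2(586,297),k2(622,520)],.005)*1000,"bowl rim tip",plane("top",[k2(555,33)],.01)*1000,"tongue end",plane("top",[k2(633,577)],.005)*1000)
E
```

```text
pitcher rim (array([633.1, -87.5,  82.8]), np.float64(1.9))
pf rim (array([ 549.1, -233.1,   29.8]), np.float64(1.2)) grip front (array([ 497.1, -231.5,   22.5]), np.float64(0.6)) butt (array([ 367.7, -229.2,   24.2]), np.float64(1.9))
tamper top (array([464.3, -68.8,  92.4]), np.float64(0.5)) base [[466.54795379 -71.9784513 ]] [[464.04339174 -69.26859327]]
ring (array([ 563.4, -377. ,   12.1]), np.float64(2.9))
tongue end [[ 376.56424842 -378.10012399]
 [ 390.44825715 -445.46609151]
 [ 383.82065513 -412.10791043]] left edge [[ 512.01937635 -353.0428006 ]
 [ 380.34565577 -378.26156776]] right [[ 527.03381109 -419.49322507]
 [ 429.62193113 -436.08081349]]
jug rim [[ 773.74864895 -161.4292942 ]]
stripe ends [[518.14474676 229.22154398]
 [431.1838284  209.55163461]] bowl rim tip [[623.31614066 247.24602203]] tongue end [[409.39482633 203.9110531 ]]
```

Rest seat is at (566,-379), yaw 10.3°. Portafilter origin is (484,-232), yaw -1.2°. All lengths agree with the sizes given. Moving now.

apply_moves --targets '[{"travel":[0,0,30],"roll":6.6,"jaw":60},{"travel":[0,0,30],"roll":6.6,"jaw":60},{"travel":[0,0,30],"roll":6.6,"jaw":60},{"travel":[-22,34.4,0],"roll":0,"jaw":60},{"travel":[-22,34.4,0],"roll":0,"jaw":60},{"travel":[-22,34.4,0],"roll":0,"jaw":60},{"travel":[-22,34.4,0],"roll":0,"jaw":60},{"travel":[-22,34.4,0],"roll":0,"jaw":60},{"travel":[-22,34.4,0],"roll":0,"jaw":60},{"travel":[-22,34.4,0],"roll":0,"jaw":60}]'

```text
clock: 1.2
tool_pos: [0.375, -0.4007, 0.1586]
orientation: [-180.0, 0.0, 178.8]
force: [0.6, -0.3, 0.3]
opening: 0.0605
gripper_force: 0.0
```

apply_moves --targets '[{"travel":[-22,34.4,0],"roll":0,"jaw":60},{"travel":[-22,34.4,0],"roll":0,"jaw":60},{"travel":[-22,34.4,0],"roll":0,"jaw":60},{"travel":[-22,34.4,0],"roll":0,"jaw":60},{"travel":[-18,30,0],"roll":0,"jaw":60},{"travel":[0,0,0],"roll":0,"jaw":60},{"travel":[0,0,0],"roll":0,"jaw":60}]'

```text
clock: 1.9
tool_pos: [0.4841, -0.236, 0.1584]
orientation: [180.0, -0.0, 178.9]
force: [-0.3, -0.1, -0.8]
opening: 0.0599
gripper_force: 0.0
```

apply_moves --targets '[{"travel":[-2,4,30],"roll":0,"jaw":60},{"travel":[0,0,30],"roll":0,"jaw":60},{"travel":[0,0,30],"roll":0,"jaw":60},{"travel":[0,0,25],"roll":0,"jaw":60},{"travel":[0,0,18],"roll":0,"jaw":60},{"travel":[0,0,0],"roll":0,"jaw":60},{"travel":[0,0,0],"roll":0,"jaw":60}]'

```text
clock: 2.6
tool_pos: [0.4851, -0.2337, 0.0252]
orientation: [180.0, -0.1, 178.7]
force: [0.8, -0.1, 0.3]
opening: 0.0598
gripper_force: 0.0
```

apply_moves --targets '[{"travel":[0,0,0],"roll":0,"jaw":20},{"travel":[0,0,0],"roll":0,"jaw":10},{"travel":[0,0,0],"roll":0,"jaw":10},{"travel":[0,0,0],"roll":0,"jaw":10},{"travel":[0,0,0],"roll":0,"jaw":10},{"travel":[0,0,0],"roll":0,"jaw":10},{"travel":[0,0,0],"roll":0,"jaw":10}]'

```text
clock: 3.3
tool_pos: [0.486, -0.2327, 0.0257]
orientation: [-180.0, 0.0, 178.8]
force: [-0.6, 0.6, 1.2]
opening: 0.0243
gripper_force: 30.0
```

apply_moves --targets '[{"travel":[0,0,-10],"roll":0,"jaw":10},{"travel":[0,0,-20],"roll":0,"jaw":10},{"travel":[0,0,-20],"roll":0,"jaw":10},{"travel":[0,0,-10],"roll":0,"jaw":10},{"travel":[0,0,0],"roll":0,"jaw":10},{"travel":[0,0,0],"roll":0,"jaw":10}]'

```text
clock: 3.9
tool_pos: [0.4853, -0.2326, 0.085]
orientation: [180.0, -0.0, 178.8]
force: [0.0, 0.5, -5.4]
opening: 0.0242
gripper_force: 30.0
```

```bash
python3 - <<'E'
from h import *
s=ctrl.snapshot("side");cv2.imwrite("pics/lift1.png",cv2.resize(s[90:240,260:460,::-1],None,fx=4,fy=4,interpolation=cv2.INTER_CUBIC))
E
```

```text
(no output)
```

View pics/lift1.png

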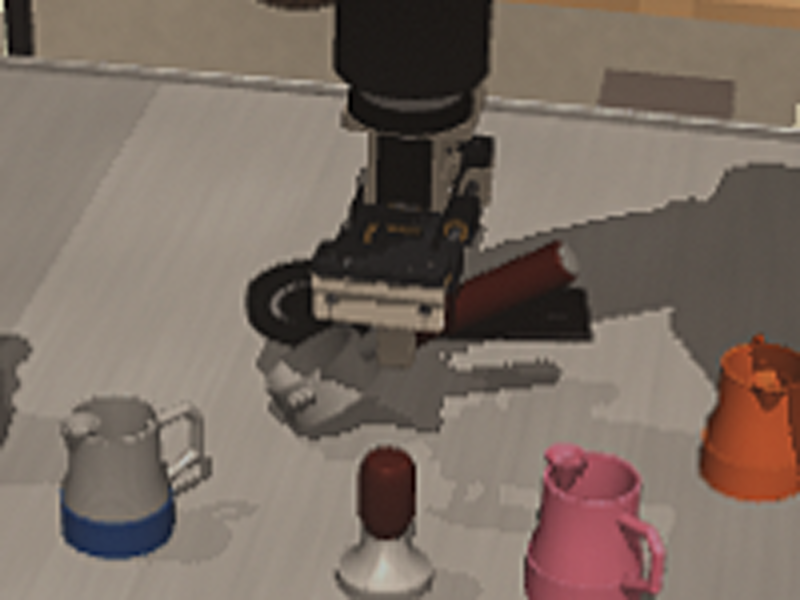

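The portafilter swung head-down by about 38° in the grip, with the grip leaning on the gripper's palm. Its head is just above the cart at about (300,390) in the crop. I'll lift higher, carry it over the rest, and lower it so the head front touches inside the bed and it levels as the tool descends.

apply_moves --targets '[{"travel":[0,0,-15],"roll":0,"jaw":10},{"travel":[0,0,-15],"roll":0,"jaw":10},{"travel":[-3.8,-26.3,0],"roll":0,"jaw":10},{"travel":[-3.8,-26.3,0],"roll":0,"jaw":10},{"travel":[-3.6,-26.2,0],"roll":0,"jaw":10},{"travel":[-3.6,-26.2,0],"roll":0,"jaw":10},{"travel":[-3.6,-26.2,0],"roll":0,"jaw":10},{"travel":[-3.6,-26.2,0],"roll":0,"jaw":10},{"travel":[0,0,0],"roll":-5.8,"jaw":10},{"travel":[0,0,0],"roll":-5.7,"jaw":10}]'

```text
clock: 4.95
tool_pos: [0.5035, -0.3912, 0.1133]
orientation: [179.9, -0.2, -169.6]
force: [0.2, -0.3, -5.3]
opening: 0.0241
gripper_force: 30.0
```

apply_moves --targets '[{"travel":[0,0,0],"roll":0,"jaw":10},{"travel":[0,0,0],"roll":0,"jaw":10},{"travel":[0,0,10],"roll":0,"jaw":10},{"travel":[0,0,10],"roll":0,"jaw":10},{"travel":[0,0,5],"roll":0,"jaw":10}]'

```text
clock: 5.45
tool_pos: [0.5037, -0.3901, 0.0888]
orientation: [179.9, -0.1, -169.7]
force: [-3.8, -0.5, 0.3]
opening: 0.0244
gripper_force: 30.0
```

```bash
python3 - <<'E'
from h import *
s=ctrl.snapshot("side");t=ctrl.snapshot("top")
a=cv2.resize(s[70:210,290:470],(514,400));b=cv2.resize(t[180:340,440:560],(300,400))
cv2.imwrite("pics/pf2.png",np.hstack([a,b])[:,:800,::-1])
E
```

```text
(no output)
```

View pics/pf2.png

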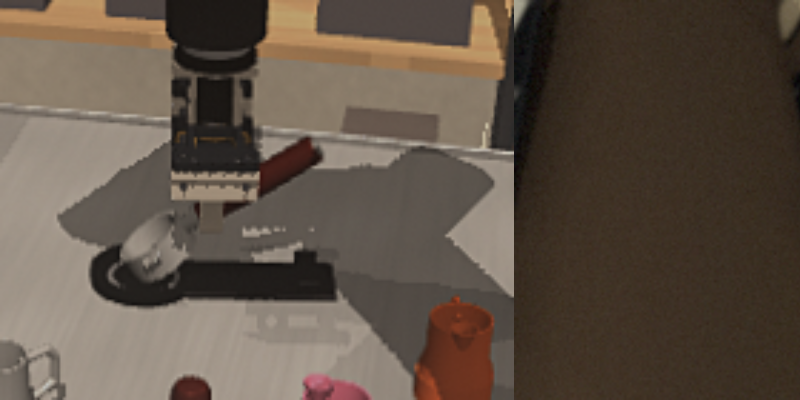

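The head front is resting in the bed at about (150,265), as planned (contact around 5 N). I'll lower slowly so it levels.

apply_moves --targets '[{"travel":[0,0,4],"roll":0,"jaw":10},{"travel":[0,0,4],"roll":0,"jaw":10},{"travel":[0,0,4],"roll":0,"jaw":10},{"travel":[0,0,4],"roll":0,"jaw":10},{"travel":[0,0,4],"roll":0,"jaw":10}]'

```text
clock: 6.05
tool_pos: [0.5044, -0.3915, 0.072]
orientation: [-179.9, 0.0, -169.7]
force: [-5.2, -1.8, 4.4]
opening: 0.0243
gripper_force: 30.0
```

apply_moves --targets '[{"travel":[0,0,4],"roll":0,"jaw":10},{"travel":[0,0,4],"roll":0,"jaw":10},{"travel":[0,0,4],"roll":0,"jaw":10},{"travel":[0,0,4],"roll":0,"jaw":10},{"travel":[0,0,4],"roll":0,"jaw":10}]'

```text
clock: 6.55
tool_pos: [0.5047, -0.3907, 0.0504]
orientation: [-180.0, 0.0, -169.7]
force: [-3.3, -0.8, 0.9]
opening: 0.0243
gripper_force: 30.0
```

apply_moves --targets '[{"travel":[0,0,4],"roll":0,"jaw":10},{"travel":[0,0,4],"roll":0,"jaw":10},{"travel":[0,0,3],"roll":0,"jaw":10},{"travel":[0,0,2],"roll":0,"jaw":10},{"travel":[0,0,0],"roll":0,"jaw":10}]'

```text
clock: 7.05
tool_pos: [0.5046, -0.3905, 0.0371]
orientation: [180.0, -0.0, -169.7]
force: [-2.6, -0.3, -0.6]
opening: 0.0244
gripper_force: 30.0
```

apply_moves --targets '[{"travel":[0,0,2],"roll":0,"jaw":10},{"travel":[0,0,2],"roll":0,"jaw":10},{"travel":[0,0,1],"roll":0,"jaw":10},{"travel":[0,0,0],"roll":0,"jaw":10},{"travel":[0,0,0],"roll":0,"jaw":10}]'

```text
clock: 7.55
tool_pos: [0.5047, -0.3907, 0.0331]
orientation: [-180.0, 0.0, -169.7]
force: [-3.5, 0.6, 5.1]
opening: 0.0243
gripper_force: 30.0
```

apply_moves --targets '[{"travel":[0,0,0],"roll":0,"jaw":26},{"travel":[0,0,0],"roll":0,"jaw":30},{"travel":[0,0,0],"roll":0,"jaw":40},{"travel":[0,0,0],"roll":0,"jaw":44},{"travel":[0,0,-10],"roll":0,"jaw":44},{"travel":[0,0,-30],"roll":0,"jaw":44},{"travel":[0,0,-40],"roll":0,"jaw":60},{"travel":[0,0,-40],"roll":0,"jaw":60}]'

```text
clock: 8.35
tool_pos: [0.5044, -0.3906, 0.1543]
orientation: [180.0, -0.0, -169.7]
force: [1.3, -1.3, 1.6]
opening: 0.0548
gripper_force: 0.0
```

apply_moves --targets '[{"travel":[0,45,0],"roll":0,"jaw":60},{"travel":[0,45,0],"roll":0,"jaw":60},{"travel":[0,45,0],"roll":0,"jaw":60},{"travel":[0,45,0],"roll":0,"jaw":60},{"travel":[0,0,0],"roll":0,"jaw":60},{"travel":[0,0,0],"roll":0,"jaw":60}]'

```text
clock: 8.95
tool_pos: [0.4729, -0.2126, 0.1538]
orientation: [-180.0, 0.1, -169.5]
force: [0.1, -0.1, -0.3]
opening: 0.0601
gripper_force: 0.0
```

```bash
python3 - <<'E'
from h import *
s=ctrl.snapshot("side");t=ctrl.snapshot("top")
a=cv2.resize(s[130:200,300:430],None,fx=3,fy=3);b=cv2.resize(t[190:340,460:560],(300,450))
c=np.zeros((450,700,3),np.uint8);c[:210,:390]=a;c[:,395:695]=b
cv2.imwrite("pics/pf3.png",c[:,:,::-1])
g=comps(t,(0,150,40),(12,255,255),(470,190,560,345));print([(len(x),rect(plane("top",x,.024)),x.min(0),x.max(0)) for x in g])
E
```

```text
[(121, (array([ 431.1, -405. ]), array([87.4, 23.8]), 8.9), array([515., 278.]), array([535., 324.]))]
```

View pics/pf3.png

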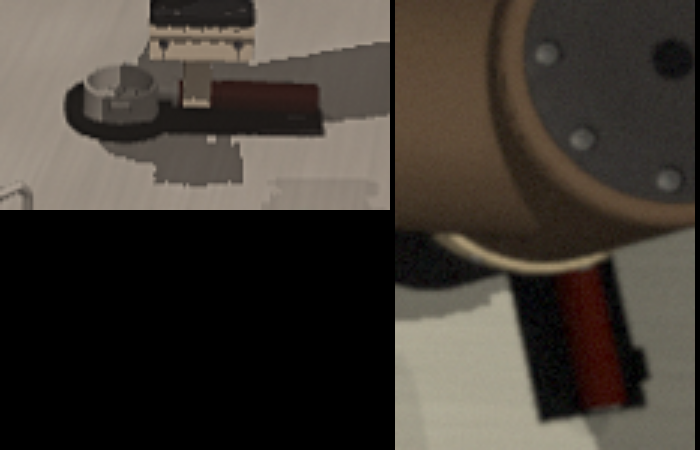

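The portafilter lies in the rest with its grip along the tongue (crop right (590,340), between the tongue edges) and its head in the ring bed (side crop (120,95)). I'll check the head fully once the arm is clear. Next is the tamper.

apply_moves --targets '[{"travel":[-4.8,35.5,0],"roll":0,"jaw":62},{"travel":[-4.8,35.5,0],"roll":0,"jaw":62},{"travel":[-4.8,35.5,0],"roll":0,"jaw":62},{"travel":[-4.8,35.5,0],"roll":0,"jaw":62},{"travel":[0,0,0],"roll":0,"jaw":62},{"travel":[0,0,0],"roll":0,"jaw":62}]'

```text
clock: 9.65
tool_pos: [0.4663, -0.0706, 0.1526]
orientation: [-180.0, -0.0, -169.7]
force: [-0.2, -0.8, -0.2]
opening: 0.0618
gripper_force: 0.0
```

apply_moves --targets '[{"travel":[0,0,25],"roll":0,"jaw":62},{"travel":[0,0,25],"roll":0,"jaw":62},{"travel":[0,0,20],"roll":0,"jaw":62},{"travel":[0,0,17],"roll":0,"jaw":62},{"travel":[0,0,0],"roll":0,"jaw":62},{"travel":[0,0,0],"roll":0,"jaw":62}]'

```text
clock: 10.25
tool_pos: [0.466, -0.0715, 0.0656]
orientation: [-180.0, -0.1, -169.8]
force: [1.2, -1.0, 0.2]
opening: 0.0621
gripper_force: 0.0
```

apply_moves --targets '[{"travel":[0,0,0],"roll":0,"jaw":40},{"travel":[0,0,0],"roll":0,"jaw":30},{"travel":[0,0,0],"roll":0,"jaw":20},{"travel":[0,0,0],"roll":0,"jaw":20},{"travel":[0,0,0],"roll":0,"jaw":20},{"travel":[0,0,0],"roll":0,"jaw":20}]'

```text
clock: 10.85
tool_pos: [0.4662, -0.0704, 0.066]
orientation: [-180.0, 0.0, -169.7]
force: [-0.6, 0.5, 4.7]
opening: 0.0337
gripper_force: 30.0
```

apply_moves --targets '[{"travel":[0,0,-15],"roll":0,"jaw":20},{"travel":[0,0,-25],"roll":0,"jaw":20},{"travel":[-3.3,29.7,0],"roll":0,"jaw":20},{"travel":[-3.3,29.7,0],"roll":0,"jaw":20},{"travel":[-3.3,29.7,0],"roll":0,"jaw":20},{"travel":[-3.3,29.7,0],"roll":0,"jaw":20},{"travel":[-3.4,29.6,0],"roll":0,"jaw":20},{"travel":[0,0,0],"roll":0,"jaw":20},{"travel":[0,0,0],"roll":0,"jaw":20}]'

```text
clock: 11.75
tool_pos: [0.455, 0.079, 0.1051]
orientation: [-180.0, -0.1, -169.6]
force: [-0.1, -0.1, -3.1]
opening: 0.0333
gripper_force: 30.0
```

apply_moves --targets '[{"travel":[0,0,15],"roll":0,"jaw":20},{"travel":[0,0,10],"roll":0,"jaw":20},{"travel":[0,0,4],"roll":0,"jaw":20},{"travel":[0,0,3],"roll":0,"jaw":20},{"travel":[0,0,0],"roll":0,"jaw":20},{"travel":[0,0,0],"roll":0,"jaw":20}]'

```text
clock: 12.35
tool_pos: [0.4559, 0.0785, 0.0738]
orientation: [180.0, 0.0, -169.7]
force: [0.5, 0.2, -2.5]
opening: 0.0334
gripper_force: 30.0
```

apply_moves --targets '[{"travel":[0,0,1],"roll":0,"jaw":20},{"travel":[0,0,1],"roll":0,"jaw":20},{"travel":[0,0,0],"roll":0,"jaw":20},{"travel":[0,0,0],"roll":0,"jaw":20}]'

```text
clock: 12.75
tool_pos: [0.4559, 0.0787, 0.072]
orientation: [180.0, 0.0, -169.7]
force: [-2.0, -0.7, 3.6]
opening: 0.0333
gripper_force: 30.0
```

apply_moves --targets '[{"travel":[0,0,0],"roll":0,"jaw":35},{"travel":[0,0,0],"roll":0,"jaw":42},{"travel":[0,0,0],"roll":0,"jaw":60},{"travel":[0,0,0],"roll":0,"jaw":60},{"travel":[0,0,-15],"roll":0,"jaw":60},{"travel":[0,0,-35],"roll":0,"jaw":80},{"travel":[0,0,-35],"roll":0,"jaw":87},{"travel":[0,0,0],"roll":0,"jaw":87},{"travel":[0,0,0],"roll":0,"jaw":87}]'

```text
clock: 13.65
tool_pos: [0.4559, 0.0788, 0.1573]
orientation: [179.9, 0.1, -169.7]
force: [0.4, -0.1, -0.3]
opening: 0.0845
gripper_force: 0.0
```

```bash
python3 - <<'E'
from h import *
s=ctrl.snapshot("side");t=ctrl.snapshot("top")
a=cv2.resize(s[130:310,240:440],None,fx=2,fy=2);b=cv2.resize(t[160:340,320:560],None,fx=1.65,fy=1.65)
c=np.zeros((360,400+b.shape[1],3),np.uint8);c[:,:400]=a;c[:b.shape[0],400:]=b
cv2.imwrite("pics/p4.png",c[:,:,::-1]);print(c.shape)
E
```

```text
(360, 796, 3)
```

View pics/p4.png

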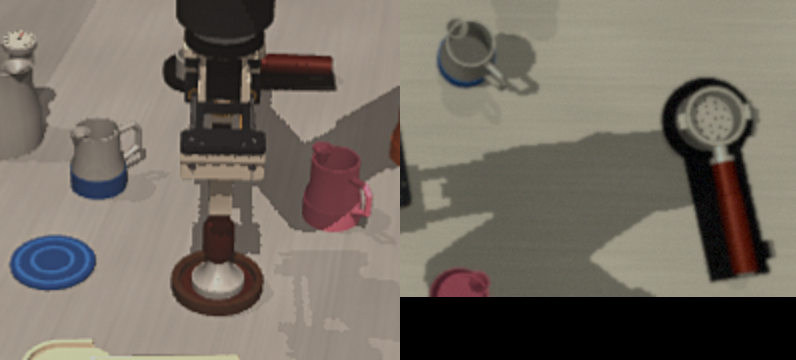

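The tamper stands in the dish (left (218,275)). The portafilter's head is in the bed at (714,116) on the right, with its grip along the tongue. I'll check the offset numerically.

```bash
python3 - <<'E'
from h import *
t=ctrl.snapshot("top")
k=lambda x,y:[320+(x-400)/1.65,160+y/1.65]
print("head",plane("top",[k(714,116)],.036)*1000,"ears",plane("top",[k(679,123),k(752,113)],.03)*1000)
g=comps(t,(0,150,40),(12,255,255),(470,190,560,345))[0];print(rect(plane("top",g,.024)))
cv2.imwrite("pics/p5.png",cv2.resize(t[195:335,465:555,::-1],None,fx=4.2,fy=4.2,interpolation=cv2.INTER_CUBIC))
E
```

```text
head [[ 566.16986987 -377.35421038]] ears [[ 557.9851386  -338.38076966]
 [ 572.17644768 -424.15053914]]
(array([ 450.6, -400. ]), array([127.4,  28.4]), 8.9)
```

View pics/p5.png

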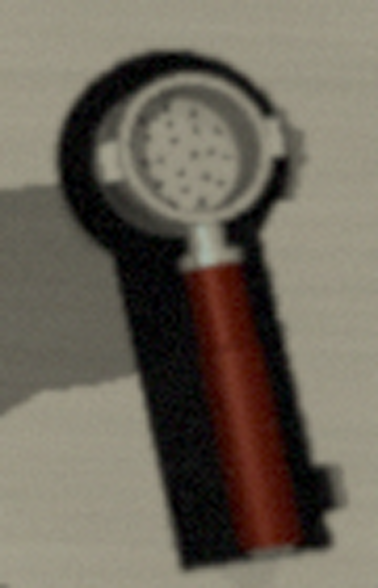

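The portafilter's head measures (566,-377) against the seat at (566,-379), and the grip runs at 8.9° against 10.3°, so it is seated. Next is the pitcher, gripping the neck across yaw 100°/-80°, clear of the handle (-137°), spout (42°) and jug.

apply_moves --targets '[{"travel":[-20.7,-28.1,0],"roll":0,"jaw":87},{"travel":[-20.7,-28.1,0],"roll":0,"jaw":87},{"travel":[-20.7,-28.1,0],"roll":0,"jaw":87},{"travel":[-20.7,-28.1,0],"roll":0,"jaw":87},{"travel":[-20.7,-28.1,0],"roll":0,"jaw":87},{"travel":[-20.7,-28.1,0],"roll":0,"jaw":87},{"travel":[-20.7,-28.1,0],"roll":0,"jaw":87},{"travel":[0,0,0],"roll":0,"jaw":87},{"travel":[0,0,0],"roll":0,"jaw":87}]'

```text
clock: 14.7
tool_pos: [0.6328, -0.0898, 0.1543]
orientation: [180.0, -0.2, -169.8]
force: [-0.1, 0.1, -0.1]
opening: 0.0873
gripper_force: 0.0
```

apply_moves --targets '[{"travel":[0,0,20],"roll":0,"jaw":87},{"travel":[0,0,20],"roll":0,"jaw":87},{"travel":[0,0,0],"roll":0,"jaw":87}]'

```text
clock: 15.0
tool_pos: [0.6306, -0.0883, 0.1134]
orientation: [179.9, -0.3, -169.7]
force: [-0.7, -0.4, -0.1]
opening: 0.0865
gripper_force: 0.0
```

```bash
python3 - <<'E'
from h import *
s=ctrl.snapshot("side")
cv2.imwrite("pics/p6.png",cv2.resize(s[90:250,190:390,::-1],None,fx=3,fy=3,interpolation=cv2.INTER_CUBIC))
E
```

```text
(no output)
```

View pics/p6.png

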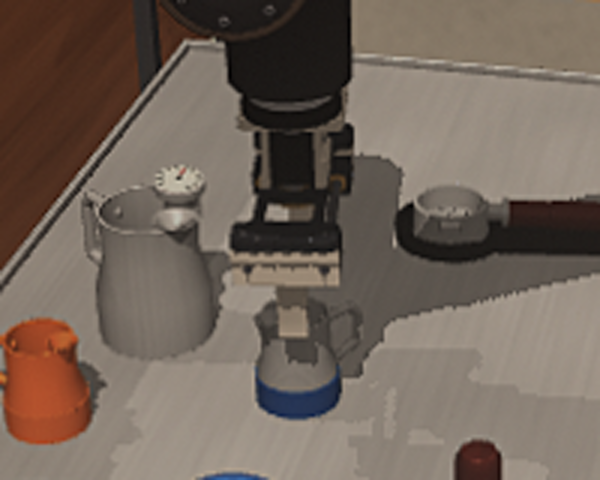

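The fingers straddle the pitcher's neck at (293,330), clear of its handle, and the jug's dial at (180,180) is clear of the gripper. I'll go down and grip.

apply_moves --targets '[{"travel":[0,0,20],"roll":0,"jaw":87},{"travel":[0,0,18],"roll":0,"jaw":87},{"travel":[0,0,10],"roll":0,"jaw":87},{"travel":[0,0,0],"roll":0,"jaw":87},{"travel":[0,0,0],"roll":0,"jaw":87}]'

```text
clock: 15.55
tool_pos: [0.6339, -0.0889, 0.0695]
orientation: [-180.0, 0.0, -169.7]
force: [1.4, 0.3, 0.3]
opening: 0.0869
gripper_force: 0.0
```

apply_moves --targets '[{"travel":[0,0,0],"roll":0,"jaw":70},{"travel":[0,0,0],"roll":0,"jaw":60},{"travel":[0,0,0],"roll":0,"jaw":50},{"travel":[0,0,0],"roll":0,"jaw":45},{"travel":[0,0,0],"roll":0,"jaw":45},{"travel":[0,0,0],"roll":0,"jaw":45}]'

```text
clock: 16.15
tool_pos: [0.6336, -0.089, 0.0689]
orientation: [-180.0, 0.0, -169.7]
force: [-0.7, 1.0, 2.9]
opening: 0.0598
gripper_force: 30.0
```

The opening of 59.8 mm is wider than the 56 mm neck, so the tips are probably on the shoulder. I'll open, rise 7 mm and grip again.

apply_moves --targets '[{"travel":[0,0,0],"roll":0,"jaw":66},{"travel":[0,0,0],"roll":0,"jaw":80},{"travel":[0,0,0],"roll":0,"jaw":80},{"travel":[0,0,-7],"roll":0,"jaw":80},{"travel":[0,0,0],"roll":0,"jaw":70},{"travel":[0,0,0],"roll":0,"jaw":60},{"travel":[0,0,0],"roll":0,"jaw":45},{"travel":[0,0,0],"roll":0,"jaw":45},{"travel":[0,0,0],"roll":0,"jaw":45},{"travel":[0,0,0],"roll":0,"jaw":45}]'

```text
clock: 17.15
tool_pos: [0.6334, -0.089, 0.0756]
orientation: [-180.0, -0.0, -169.7]
force: [0.1, -0.1, 1.2]
opening: 0.0591
gripper_force: 30.0
```

apply_moves --targets '[{"travel":[0,0,-10],"roll":0,"jaw":45},{"travel":[0,0,-10],"roll":0,"jaw":45},{"travel":[0,0,-15],"roll":0,"jaw":45},{"travel":[0,0,0],"roll":0,"jaw":45},{"travel":[0,0,0],"roll":0,"jaw":45}]'

```text
clock: 17.65
tool_pos: [0.6336, -0.0889, 0.1111]
orientation: [180.0, 0.1, -169.7]
force: [0.2, 0.5, -2.0]
opening: 0.059
gripper_force: 29.9
```

```bash
python3 - <<'E'
from h import *
s=ctrl.snapshot("side")
cv2.imwrite("pics/p7.png",cv2.resize(s[110:270,230:390,::-1],None,fx=3.5,fy=3.5,interpolation=cv2.INTER_CUBIC))
E
```

```text
(no output)
```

View pics/p7.png

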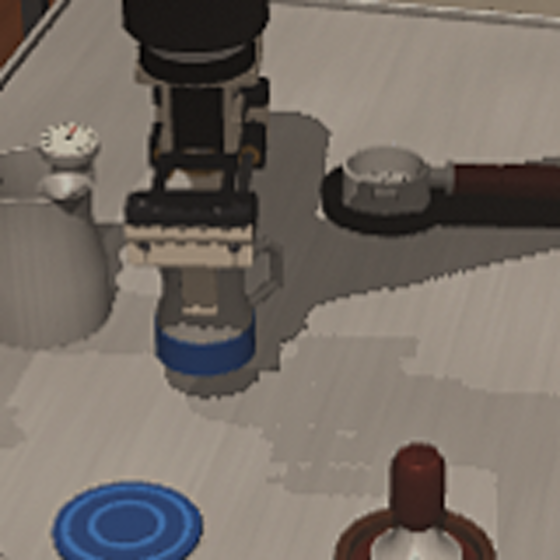

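The pitcher hangs upright and level at (207,330), with its foot off the cart. I'll carry it to the mat.

apply_moves --targets '[{"travel":[-6.7,26.8,0],"roll":0,"jaw":45},{"travel":[-6.7,26.8,0],"roll":0,"jaw":45},{"travel":[-6.7,26.8,0],"roll":0,"jaw":45},{"travel":[-6.7,26.8,0],"roll":0,"jaw":45},{"travel":[-6.7,26.8,0],"roll":0,"jaw":45},{"travel":[-6.7,26.8,0],"roll":0,"jaw":45},{"travel":[0,0,0],"roll":0,"jaw":45},{"travel":[0,0,0],"roll":0,"jaw":45},{"travel":[0,0,14],"roll":0,"jaw":45},{"travel":[0,0,8],"roll":0,"jaw":45}]'

```text
clock: 18.7
tool_pos: [0.6433, 0.0753, 0.0867]
orientation: [180.0, -0.1, -169.8]
force: [-0.5, 0.7, -2.4]
opening: 0.0591
gripper_force: 29.9
```

apply_moves --targets '[{"travel":[0,0,4],"roll":0,"jaw":45},{"travel":[0,0,2],"roll":0,"jaw":45},{"travel":[0,0,0],"roll":0,"jaw":45},{"travel":[0,0,0],"roll":0,"jaw":45}]'

```text
clock: 19.1
tool_pos: [0.6444, 0.0762, 0.0828]
orientation: [-180.0, 0.0, -169.7]
force: [0.1, -0.3, -1.3]
opening: 0.0592
gripper_force: 29.9
```

apply_moves --targets '[{"travel":[0,0,1],"roll":0,"jaw":45},{"travel":[0,0,1],"roll":0,"jaw":45},{"travel":[0,0,0],"roll":0,"jaw":45},{"travel":[0,0,0],"roll":0,"jaw":45}]'

```text
clock: 19.5
tool_pos: [0.6442, 0.0764, 0.0806]
orientation: [-180.0, 0.0, -169.7]
force: [0.4, -0.2, -1.5]
opening: 0.0593
gripper_force: 29.9
```

apply_moves --targets '[{"travel":[0,0,0.7],"roll":0,"jaw":45},{"travel":[0,0,0.5],"roll":0,"jaw":45},{"travel":[0,0,0],"roll":0,"jaw":45},{"travel":[0,0,0],"roll":0,"jaw":45}]'

```text
clock: 19.9
tool_pos: [0.6443, 0.0764, 0.0805]
orientation: [-180.0, 0.0, -169.7]
force: [-2.7, -0.6, 6.2]
opening: 0.0591
gripper_force: 30.1
```

apply_moves --targets '[{"travel":[0,0,0],"roll":0,"jaw":61},{"travel":[0,0,0],"roll":0,"jaw":66},{"travel":[0,0,0],"roll":0,"jaw":82},{"travel":[0,0,0],"roll":0,"jaw":82},{"travel":[0,0,-20],"roll":0,"jaw":82},{"travel":[0,0,-30],"roll":0,"jaw":82},{"travel":[0,0,-30],"roll":0,"jaw":60},{"travel":[0,0,0],"roll":0,"jaw":40},{"travel":[0,0,0],"roll":0,"jaw":40}]'

```text
clock: 20.8
tool_pos: [0.6445, 0.0765, 0.1601]
orientation: [180.0, 0.1, -169.7]
force: [-0.0, -0.4, -0.5]
opening: 0.0633
gripper_force: 0.0
```

apply_moves --targets '[{"travel":[0,0,0],"roll":7.1,"jaw":40},{"travel":[0,0,0],"roll":7.1,"jaw":40},{"travel":[0,0,0],"roll":7.1,"jaw":40},{"travel":[0,0,0],"roll":7.1,"jaw":40},{"travel":[25.4,28.5,0],"roll":0,"jaw":40},{"travel":[25.4,28.5,0],"roll":0,"jaw":40},{"travel":[25.4,28.5,0],"roll":0,"jaw":40},{"travel":[25.4,28.5,0],"roll":0,"jaw":40},{"travel":[25.4,28.5,0],"roll":0,"jaw":40},{"travel":[25.4,28.5,0],"roll":0,"jaw":40}]'

```text
clock: 21.8
tool_pos: [0.5511, 0.2872, 0.158]
orientation: [-179.9, -0.1, 161.9]
force: [0.6, -0.1, 0.6]
opening: 0.0403
gripper_force: 0.0
```

apply_moves --targets '[{"travel":[25.4,28.5,0],"roll":0,"jaw":40},{"travel":[25.4,28.5,0],"roll":0,"jaw":40},{"travel":[25.4,28.5,0],"roll":0,"jaw":40},{"travel":[0,0,30],"roll":0,"jaw":40},{"travel":[0,0,30],"roll":0,"jaw":40},{"travel":[0,0,0],"roll":0,"jaw":40},{"travel":[0,0,0],"roll":0,"jaw":40}]'

```text
clock: 22.5
tool_pos: [0.5064, 0.3906, 0.0986]
orientation: [-179.8, -0.0, 161.9]
force: [0.2, 0.3, 0.6]
opening: 0.0401
gripper_force: 0.0
```

apply_moves --targets '[{"travel":[0,0,25],"roll":0,"jaw":40},{"travel":[0,0,25],"roll":0,"jaw":40},{"travel":[0,0,14],"roll":0,"jaw":40},{"travel":[0,0,8],"roll":0,"jaw":40},{"travel":[0,0,0],"roll":0,"jaw":40},{"travel":[0,0,0],"roll":0,"jaw":40}]'

```text
clock: 23.1
tool_pos: [0.5071, 0.3916, 0.0284]
orientation: [179.9, 0.0, 161.9]
force: [-0.1, 0.1, -0.9]
opening: 0.04
gripper_force: 0.0
```

apply_moves --targets '[{"travel":[0,0,3],"roll":0,"jaw":40},{"travel":[0,0,1.5],"roll":0,"jaw":40},{"travel":[0,0,0],"roll":0,"jaw":40},{"travel":[0,0,0],"roll":0,"jaw":25},{"travel":[0,0,0],"roll":0,"jaw":5},{"travel":[0,0,0],"roll":0,"jaw":5},{"travel":[0,0,0],"roll":0,"jaw":5},{"travel":[0,0,0],"roll":0,"jaw":5}]'

```text
clock: 23.9
tool_pos: [0.5065, 0.3912, 0.0229]
orientation: [180.0, 0.0, 161.9]
force: [-0.7, -0.1, 1.1]
opening: 0.0144
gripper_force: 30.0
```

apply_moves --targets '[{"travel":[0,0,-15],"roll":0,"jaw":5},{"travel":[0,0,-25],"roll":0,"jaw":5},{"travel":[-9.8,-31.3,0],"roll":0,"jaw":5},{"travel":[-9.8,-31.3,0],"roll":0,"jaw":5},{"travel":[-9.8,-31.3,0],"roll":0,"jaw":5},{"travel":[-9.8,-31.3,0],"roll":0,"jaw":5},{"travel":[-10,-31.3,0],"roll":0,"jaw":5},{"travel":[0,0,0],"roll":-7.8,"jaw":5},{"travel":[0,0,0],"roll":-7.8,"jaw":5},{"travel":[0,0,0],"roll":-7.8,"jaw":5}]'

```text
clock: 24.9
tool_pos: [0.5051, 0.227, 0.0642]
orientation: [180.0, 0.1, -174.4]
force: [0.3, 0.6, -0.4]
opening: 0.0139
gripper_force: 30.0
```

apply_moves --targets '[{"travel":[0,0,0],"roll":-7.8,"jaw":5},{"travel":[0,0,10],"roll":0,"jaw":5},{"travel":[0,0,0],"roll":0,"jaw":5},{"travel":[0,0,0],"roll":0,"jaw":5}]'

```text
clock: 25.3
tool_pos: [0.5045, 0.227, 0.0527]
orientation: [-180.0, -0.0, -167.1]
force: [0.3, -0.1, 0.1]
opening: 0.0145
gripper_force: 30.0
```

```bash
python3 - <<'E'
from h import *
s=ctrl.snapshot("side")
cv2.imwrite("pics/p8.png",cv2.resize(s[190:350,200:410,::-1],None,fx=3.5,fy=3.5,interpolation=cv2.INTER_CUBIC))
E
```

```text
(no output)
```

View pics/p8.png

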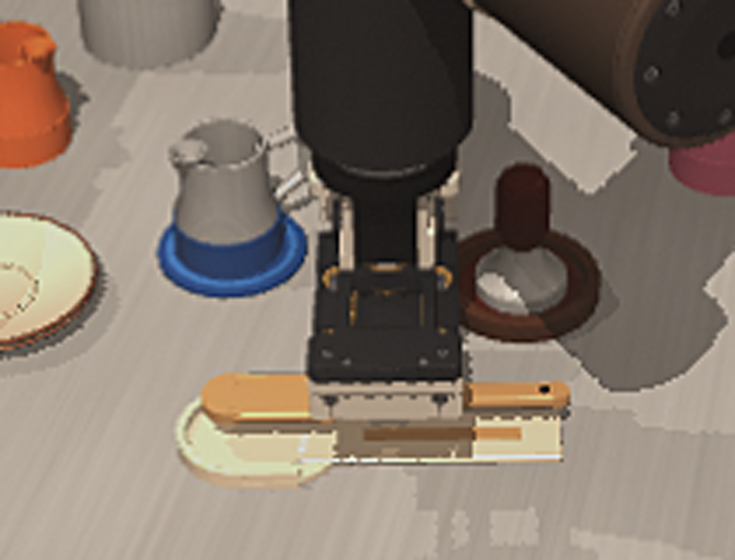

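The pitcher stands in the middle of the mat at (232,240) and the tamper is in the dish at (522,280). The paddle is held level above the rest, parallel to the tongue, with its blade at (250,395) over the bowl. I'll set it down.

apply_moves --targets '[{"travel":[0,0,12],"roll":0,"jaw":5},{"travel":[0,0,7],"roll":0,"jaw":5},{"travel":[0,0,3],"roll":0,"jaw":5},{"travel":[0,0,1.5],"roll":0,"jaw":5},{"travel":[0,0,0],"roll":0,"jaw":5},{"travel":[0,0,0],"roll":0,"jaw":5}]'

```text
clock: 25.95
tool_pos: [0.5048, 0.2272, 0.0295]
orientation: [180.0, 0.0, -166.9]
force: [0.0, 0.2, -0.5]
opening: 0.0144
gripper_force: 30.0
```

apply_moves --targets '[{"travel":[0,0,1],"roll":0,"jaw":5},{"travel":[0,0,0.7],"roll":0,"jaw":5},{"travel":[0,0,0],"roll":0,"jaw":5},{"travel":[0,0,0],"roll":0,"jaw":5}]'

```text
clock: 26.35
tool_pos: [0.5048, 0.2273, 0.0279]
orientation: [180.0, 0.0, -166.9]
force: [-0.7, -0.2, 1.8]
opening: 0.0145
gripper_force: 30.0
```

apply_moves --targets '[{"travel":[0,0,0],"roll":0,"jaw":17},{"travel":[0,0,0],"roll":0,"jaw":24},{"travel":[0,0,0],"roll":0,"jaw":30},{"travel":[0,0,0],"roll":0,"jaw":30},{"travel":[0,0,-10],"roll":0,"jaw":30},{"travel":[0,0,-30],"roll":0,"jaw":30},{"travel":[0,0,-40],"roll":0,"jaw":30},{"travel":[0,0,-40],"roll":0,"jaw":30}]'

```text
clock: 27.15
tool_pos: [0.5044, 0.2268, 0.1495]
orientation: [-180.0, -0.0, -166.9]
force: [1.2, 0.8, -0.2]
opening: 0.03
gripper_force: 0.0
```

apply_moves --targets '[{"travel":[0,40,0],"roll":0,"jaw":30},{"travel":[0,40,0],"roll":0,"jaw":30},{"travel":[0,40,0],"roll":0,"jaw":30},{"travel":[0,40,0],"roll":0,"jaw":30},{"travel":[0,40,0],"roll":0,"jaw":30},{"travel":[0,40,0],"roll":0,"jaw":30},{"travel":[0,0,0],"roll":0,"jaw":30},{"travel":[0,0,0],"roll":0,"jaw":30}]'

```text
clock: 27.95
tool_pos: [0.4497, 0.4615, 0.1478]
orientation: [-180.0, -0.0, -166.8]
force: [0.2, -1.4, -0.5]
opening: 0.03
gripper_force: 0.0
```

```bash
python3 - <<'E'
from h import *
t=ctrl.snapshot("top");cv2.imwrite("pics/end.png",t[:,:,::-1])
q=comps(t,(18,80,60),(32,255,255),(160,185,225,312));print([(len(x),rect(plane("top",x,.013))) for x in q])
E
```

```text
[(238, (array([507.4, 224.9]), array([208.3,  41.5]), 13.6))]
```

View pics/end.png

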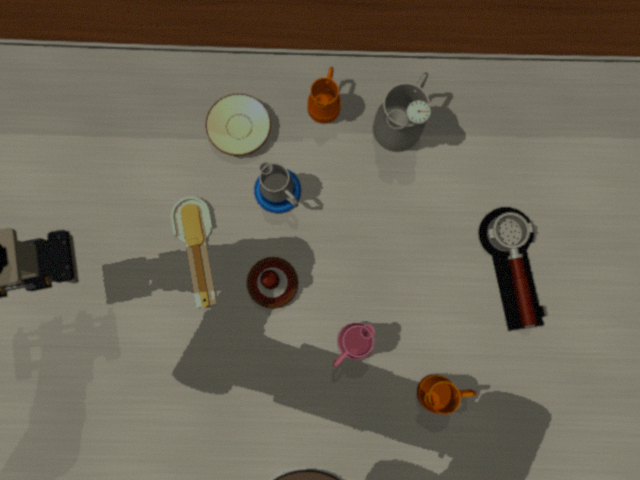

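All four are in place: portafilter (510,232), tamper (270,280), pitcher (275,185) and paddle (195,250). The paddle's blade centre measures (566,239), within about 5 mm of the bowl point. The jug and saucers are where they were. I'm handing in.

```bash
python3 -c "
from plant import ctrl
print(ctrl.close_job())"
```

```text
the job is handed in; nothing more can be done
None
```

The job is handed in: portafilter, tamper, pitcher and paddle are each in place in the order asked, with the jug and saucers untouched, at about 28 s of the 109 s allowed.

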